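Close a mitred frame corner in the corner clamp

TASK

Set up the mitred frame corner in the corner jig: lay the long rail along the jig's long fence and the short rail along its short fence, pushing each one square and flush against its fence and right up into the corner, so that the mitre closes without a gap. With the joint closed, slide the clamp jaw along its bar until it bears on the inside corner of the frame, and let go. Leave the other things on the bench where they are.

Things in the scene. Friction and masses are not known exactly. Their poses are not given: they have to be found in the camera images.
- jig: Fixed corner jig, steel fences on a 10 mm grey plate. Origin: where the fences' inner faces meet, at bench level; plate top 10 mm up, fence tops 24 mm. x runs along the long fence (inner face y = 0, x 0 to 138 mm), y along the short fence (inner face x = 0, y 0 to 108 mm). Rails go where x, y > 0; this side opens roughly toward the robot. Plate: x -26 to 140, y -26 to 120 mm.
- guide_bar (a point): Jig: middle of the top of the flat guide bar, 15 mm above the bench, that carries the jaw: 14 mm wide, 5 mm above the plate, along the diagonal x = y from 54 to 178 mm from the corner; it ends in a stop 22 mm wide whose top is 20 mm above the bench.
- long_rail: Loose slotted aluminium rail, 30 x 30 mm section, 150 mm long, 0.14 to 0.28 kg, right side up. Origin: middle of the underside of its 150 x 30 mm outline. Own x runs from the 45 degree mitred end to the square end; outer (150 mm) face at y = -15 mm, inner (120 mm) face at y = +15 mm. In the jig: own x along jig x, outer face on the long fence. The steel weight stands by its inner face.
- short_rail: Loose rail, same section, 125 mm long, 0.11 to 0.23 kg, mitred the other hand. Origin: middle of the underside of its 125 x 30 mm outline. Own x from mitred to square end; outer (125 mm) face at y = +15 mm, inner (95 mm) face at y = -15 mm. In the jig: own x along jig y, outer face on the short fence, mitre against the long rail's. The vial stands by its inner face.
- long_tip (a point): Long rail: sharp outer tip of the mitred end, at the underside; in the jig's corner when the rail is home.
- long_end (a point): Long rail: outer face's edge at the square end, at the underside.
- short_tip (a point): Short rail: sharp outer tip of the mitred end, at the underside; in the jig's corner when the rail is home.
- short_end (a point): Short rail: outer face's edge at the square end, at the underside.
- jaw (a joint): Travel of the clamp jaw along the jig's diagonal toward the corner, m: 0 = back on its end stop; 0.060 = bearing on the inside corner of the closed frame; 0.066 = its other stop. It slides against about 4 N of friction and stays where it is left.
- jaw_push (a point): Jaw: middle of the back face of its upright thumb plate (40 mm wide, 5 mm thick, 16 to 60 mm above the bench), 48 mm above the bench, on the diagonal x = y, 167 mm from the corner at joint 0. Push here toward the corner.
- jaw_nose (a point): Jaw: foot of the front edge of its 30 x 30 mm block (sides parallel to the fences, top 36 mm above the bench), on the diagonal, 102 mm from the corner at joint 0; this edge goes into the frame's inside corner.
- steel_weight: Bystander: square steel weight 40 x 40 mm, 49 mm high with its knob; origin at the middle of its underside.
- vial: Bystander: light capped vial, 16 mm across, 44 mm high, standing; origin at the middle of its underside. It topples easily.
- vial_block: Bystander: aluminium block 52 x 90 mm holding vials, 48 mm high, between robot and jig; origin at the middle of its underside.
- hex_key: Bystander: hex key lying flat, 77 x 34 x 4 mm, between robot and jig; origin in its middle at bench level.
- side_cutters: Bystander: side cutters lying flat, 127 x 46 x 12 mm, between robot and jig; origin in the middle at bench level.
Not all that is in view belongs to the job. What is shaped like the short_rail but brown is not meant.

How it is judged (in metres and radians):
On the way, in this order (a step that is already met when the one before it is completed fails the run):
1. both rails lie flush on their fences, tips in the corner, mitre closed, while the jaw still stands back (x of long_tip in the frame of jig between -0.003 and 0.002 m and y of long_tip in the frame of jig between -0.003 and 0.002 m and y of long_end in the frame of jig between -0.003 and 0.002 m and x of long_end in the frame of jig above 0.1 m and height (world z) of each of long_tip, long_end, short_tip, short_end below 0.012 m and angle between each of long_rail, short_rail's own z axis and vertical below 0.03 rad and y of short_tip in the frame of jig between -0.003 and 0.002 m and x of short_tip in the frame of jig between -0.003 and 0.002 m and x of short_end in the frame of jig between -0.003 and 0.002 m and y of short_end in the frame of jig above 0.1 m and value of joint jaw below 0.045 m), for 0.2 s.
2. the jaw is slid up to the inside corner of the frame (value of joint jaw above 0.058 m), for 0.2 s.
At the end, for the whole second after the job is handed in: Both rails lie flat on the plate, each with the tip of its mitre within 2 mm of the corner along both fences and its outer face within 2 mm of its fence at both ends; the jaw bears on the inside corner (travel 58 to 62.5 mm); everything is at rest and released (x of long_tip in the frame of jig between -0.003 and 0.002 m and y of long_tip in the frame of jig between -0.003 and 0.002 m and y of long_end in the frame of jig between -0.003 and 0.002 m and x of long_end in the frame of jig above 0.1 m and height (world z) of each of long_tip, long_end, short_tip, short_end below 0.012 m and angle between each of long_rail, short_rail's own z axis and vertical below 0.03 rad and y of short_tip in the frame of jig between -0.003 and 0.002 m and x of short_tip in the frame of jig between -0.003 and 0.002 m and x of short_end in the frame of jig between -0.003 and 0.002 m and y of short_end in the frame of jig above 0.1 m and value of joint jaw between 0.058 and 0.0625 m and linear speed of each of long_rail, short_rail below 0.01 m/s); the robot touches nothing.
It fails at once if a bystander is shifted by more than 25 mm, or the vial is knocked over (distance of any of steel_weight, vial, vial_block, hex_key, side_cutters from where it was at the start of the episode above 0.025 m or angle between vial's own z axis and vertical above 0.5 rad).
It also fails if it takes over 72 s, if anything falls off the work surface, if the arm or the gripper's body presses on something with over 40 N, if the wrist force passes 120 N, or if a joint passes its speed limit or range.

ROBOT

A 6-joint arm with a two-finger parallel gripper is mounted at the origin on a cart in front of the work surface, level with it; the furniture and walls round the work are solid. World frame = base frame: x ahead of the robot, y to its left, z up, the work surface at z = 0. Lengths are in mm, angles in rad, forces in N, time in s.
With the tool pointing down it reaches from about 350 to 875 mm from the base axis. Payload 4.2 kg.
Tool frame: the origin (TCP) lies midway between the tips of the shut fingers; the grasp point (between the pads) lies 19 mm behind it; z points along the fingers, y is the line along which they close (so a half turn about z gives the same grasp; the last joint's range is limited). The gripper opens to 85 mm and grips with 20 to 120 N. Pads are 22 mm wide; open, the fingers measure 114 mm over their backs; the gripper's body (76 mm by 85 mm) begins 54 mm behind the grasp point. The pads swing forward as they close: fully open they stand 13 mm farther back than shut.
Start: joints at [-0.993, 0.385, 0.008, 0, -1.194, -0.259], TCP at [195.907, -593.481, 231.312] pointing down, gripper open.
Joint ranges: [-3.14, 3.14], [-1.21, 2.06], [-1.07, 1.41], [-3.16, 2.05], [-2.99, -0.16], [-3.1, 3.1]. Speed limits (rad/s): [2.79, 2.79, 3.14, 3.14, 3.14, 3.14].

INTERFACE

Orientations are given as a unit quaternion [x, y, z, w].
In Python, from bench import sensors, get_image, camera_params, job_done gives the robot as it stands.
- The arm moves only by the tool servo_tool, never from a script. Its argument "motion" is a list of rows, each an object with "travel": the shift along the tool's x, y, z as a fraction of full scale, a list of three; "rot": the turn, a rotation vector about the tool's x, y, z as a fraction of full scale, a list of three; "hand": the opening, from 0 (shut) to 1 (fully open). In form: [{"travel": [x, y, z], "rot": [wx, wy, wz], "hand": hand}, ...]. A call has 1 to 10 rows; each row shifts and turns the commanded pose from where the row before left it, along the tool's axes as they then stand; what a row does not reach is not made up. Full scale, the value 1, is 25 cm for a shift and 360 degrees for a turn. A row lasts 1/12 s, in which the tool goes at most 41.7 mm and 7.16 degrees, less where a joint would pass 70% of its speed; a pose out of reach is approached as far as the arm can. A call with a number of a shift or a turn outside -1 to 1 is refused whole. A call with a gripper value outside its range is refused whole. The fingers move at their own pace and stop on an object; the grip force is fixed at half the most. Time passes only in rows, so rows that do not move let the fingers close. It gives the time, the measured TCP pose, the force, the opening and the grip force at its end, in the units of the state.
- sensors.read_state(): the state, without advancing time (a new reading comes with each control period).
- get_image(name): name is "side" or "top"; returns (picture, depth): 400x640x3 uint8, red, green, blue; 400x640 float32, mm along the optical axis (not along the pixel's ray), 0 where there is no reading.
- camera_params(name): a dict with "camera_matrix" (3x3 intrinsics, pixels), "R" (3x3) and "t" (3): a world point X has camera coordinates R X + t. Camera axes: x right, y down, z forward; pixel columns grow to the right and rows downward; lengths in mm; the calibration is good to about 2 mm. A picture is of the moment at which its call begins. camera_params takes no time and is no camera call.
- job_done(): hands the job in; it is judged then, once.
The state is a dict: "clock": time; "joints": joint angles; "joint_vel": joint speeds; "joint_efforts": joint torques, N m; "position": TCP position; "ee_rot": TCP orientation; "contact_force": force on the tool from outside, world axes, zero at the start; "wrist_torque": the same for the moment, N m; "gripper_width": finger opening in mm; "grasp_force": force on a finger pad.
Only numpy, scipy, OpenCV 4.12 (cv2) and the standard library are available. Lean on these libraries where they do the work, as an engineer would, in place of code of your own. Each camera call takes 0.05 s, during which the arm holds its last target. There are 200 camera calls.

## Working session

There is one attempt and no reset: what is moved stays moved. The work goes in short steps, Python scripts to look and compute and a tool call to move; the robot and the scene stay as the last step left them, time stands still between calls to the robot, and variables do not carry over. Pictures are saved under pics/ and viewed, at most 10 in all, crops included, and the job is handed in when it is done.

Besides the shell and the picture viewer there is one more tool, called after "Emit:" as name(argument=value, ...) on one line, values as JSON. servo_tool: Moves the arm, as the interface text tells. Its arguments: {"type":"object","properties":{"motion":{"type":"array"}},"required":["motion"]}

```bash
mkdir -p pics; ls; python3 - <<'E'
from bench import sensors,get_image,camera_params
import cv2,numpy as np
print(sensors.read_state())
for n in("top","side"):
    im,d=get_image(n); np.savez(f"{n}0.npz",im=im,d=d); cv2.imwrite(f"pics/{n}0.png",im[:,:,::-1])
    p=camera_params(n); print(n,p)
E
```

```text
pics
{'clock': 0.0, 'joints': array([-9.93379999e-01,  3.85557782e-01,  6.66390214e-03, -5.25825045e-04,
       -1.19400284e+00, -2.58597068e-01]), 'joint_vel': array([-0.00191265,  0.00044301, -0.0017887 ,  0.00211672,  0.00044264,
       -0.00147494]), 'joint_efforts': array([-2.78471612e-05, -3.92292595e+01,  1.88404101e+01,  4.18631002e+00,
       -4.62126540e-03,  5.97296292e-06]), 'position': array([ 195.75071299, -592.95172463,  230.23176389]), 'ee_rot': array([-1.58639493e-01,  9.87335986e-01,  1.05897311e-03, -2.02989214e-04]), 'contact_force': array([0.3835379 , 0.63202282, 0.45426784]), 'wrist_torque': array([0.08890071, 0.02112272, 0.06209272]), 'grasp_force': 0.0, 'gripper_width': 85.3458435597573}
top {'camera_matrix': array([[384.59228325,   0.        , 320.55048531],
       [  0.        , 384.59228325, 197.62977503],
       [  0.        ,   0.        ,   1.        ]]), 'R': array([[ 0.01390798, -0.99990256, -0.00120219],
       [-0.97383013, -0.01327254, -0.2268892 ],
       [ 0.22685113,  0.0043263 , -0.97391984]]), 't': array([ 222.47954173,  560.44177673, 1048.01836278])}
side {'camera_matrix': array([[488.16949745,   0.        , 317.06890548],
       [  0.        , 488.16949745, 200.57023508],
       [  0.        ,   0.        ,   1.        ]]), 'R': array([[ 0.9847061 , -0.17212662,  0.02695021],
       [-0.04600166, -0.40606819, -0.91268421],
       [ 0.16804087,  0.89748596, -0.40777594]]), 't': array([-479.61144605,  161.69596081, 1492.85607263])}
```

View pics/top0.png

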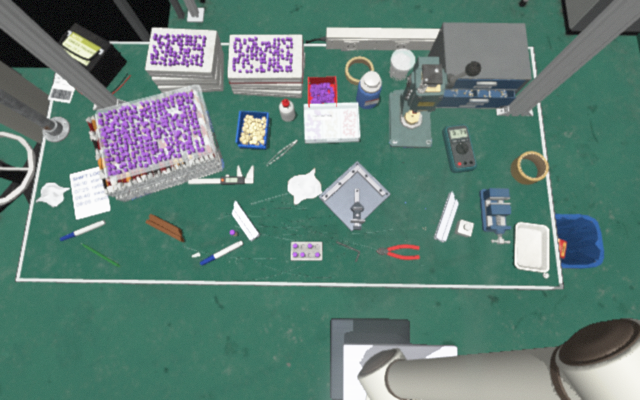

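View pics/side0.png

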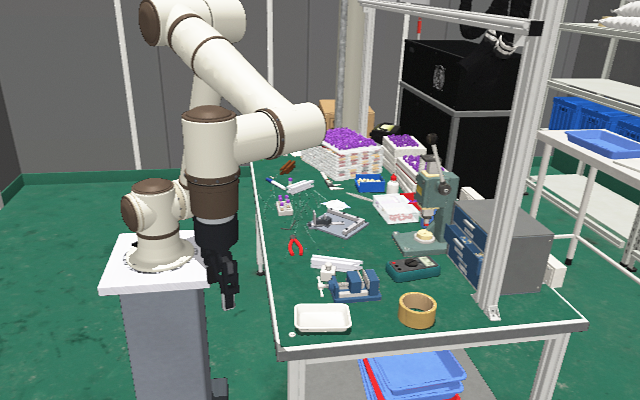

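Top view: the jig is at about (355,195), with its corner up at ~(357,165) and its jaw at (357,210). There are three rail candidates:
- white at (447,217), beside the steel weight at (466,228): long_rail.
- white at (244,221), beside the vial at (232,233): short_rail.
- brown at (165,227): the decoy.

I'll confirm with an enlarged crop.

```bash
cat > h.py <<'E'
import numpy as np,cv2
from bench import sensors,get_image,camera_params
def ray(n,u,v,z):
    p=camera_params(n);R,t,K=p["R"],p["t"],p["camera_matrix"]
    c=-R.T@t; d=R.T@np.linalg.solve(K,[u,v,1.]); return (c+d*(z-c[2])/d[2])
def proj(n,X):
    p=camera_params(n);q=p["camera_matrix"]@(p["R"]@np.asarray(X,float)+p["t"]);return q[:2]/q[2]
E
python3 - <<'E'
from h import *
im=np.load("top0.npz")["im"]
a=cv2.resize(im[155:255,215:315],None,fx=4,fy=4,interpolation=cv2.INTER_CUBIC)
b=cv2.resize(im[155:255,315:415],None,fx=4,fy=4,interpolation=cv2.INTER_CUBIC)
# left: short rail ; right: long rail; below jig
c=cv2.resize(im[185:250,420:485],None,fx=6,fy=6,interpolation=cv2.INTER_CUBIC)
c=cv2.resize(im[180:255,210:275],None,fx=6,fy=6,interpolation=cv2.INTER_CUBIC),cv2.resize(im[180:255,425:490],None,fx=6,fy=6,interpolation=cv2.INTER_CUBIC)
cv2.imwrite("pics/rails.png",np.hstack(c)[:,:,::-1])
cv2.imwrite("pics/jig.png",cv2.resize(im[155:240,310:400],None,fx=6,fy=6,interpolation=cv2.INTER_CUBIC)[:,:,::-1])
E
```

```text
(no output)
```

View pics/rails.png

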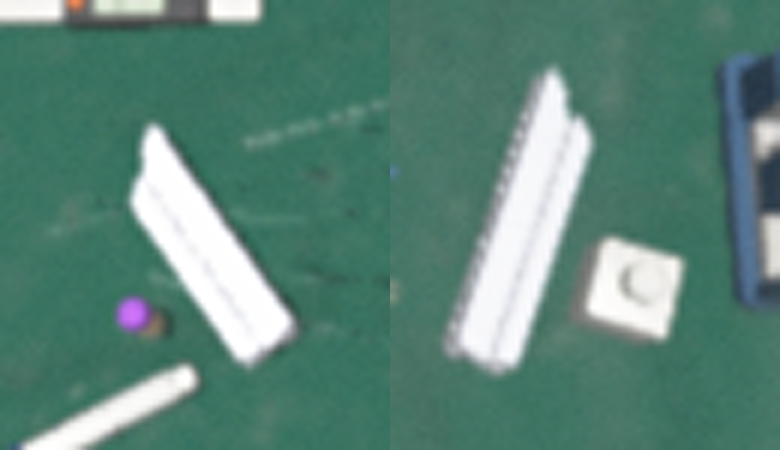

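View pics/jig.png

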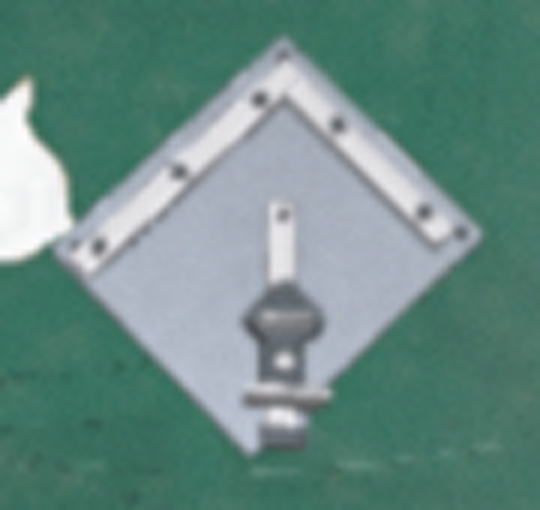

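The crop shows long_rail on the right, with its tip at top-left and the weight by its inner face. short_rail is on the left, with its tip on top and the vial by its inner face. Both fit the descriptions, and brown is excluded. In the jig, the corner is at the top, the long fence runs down-left and the short fence down-right. Next I'll measure with masks.

```bash
cat > meas.py <<'E'
from h import *
def top_mask(im,roi,thr):
    x0,y0,x1,y1=roi; g=im[y0:y1,x0:x1]; g=cv2.resize(g,None,fx=8,fy=8,interpolation=cv2.INTER_CUBIC)
    m=(g.min(2)>thr).astype(np.uint8); cs,_=cv2.findContours(m,cv2.RETR_EXTERNAL,cv2.CHAIN_APPROX_NONE)
    return [((c[:,0,:]+.5)/8-.5+[x0,y0]) for c in sorted(cs,key=cv2.contourArea)[::-1]]
def world(n,c,z): return np.array([ray(n,u,v,z)[:2] for u,v in c])
def rail(im,roi,thr=195,z=30):
    w=world("top",top_mask(im,roi,thr)[0],z).astype(np.float32)
    return w,cv2.minAreaRect(w)
E
python3 - <<'E'
from meas import *
im=np.load("top0.npz")["im"]; d=np.load("top0.npz")["d"]
for nm,roi in(("long",(430,188,462,246)),("short",(228,197,262,243))):
    w,r=rail(im,roi); print(nm,r,"\n",cv2.boxPoints(r).round(1).tolist())
    print(cv2.approxPolyDP(w.reshape(-1,1,2),4,True)[:,0].round(0).tolist())
for nm,roi,z,t in(("weight",(455,218,478,240),38,170),):
    w,r=rail(im,roi,t,z);print(nm,r)
hsv=cv2.cvtColor(im,cv2.COLOR_RGB2HSV)
m=((hsv[...,0]>125)&(hsv[...,0]<160)&(hsv[...,1]>70)); m[:225]=0;m[240:]=0;m[:,:225]=0;m[:,240:]=0
v,u=np.nonzero(m);print("vial",ray("top",u.mean(),v.mean(),44),len(u))
# jig plate: non-green contour
g=cv2.resize(im[150:240,310:400],None,fx=8,fy=8,interpolation=cv2.INTER_CUBIC).astype(int)
mm=((g[...,0]>g[...,1]-18)&(g.max(2)>70)).astype(np.uint8)
mm=cv2.morphologyEx(mm,cv2.MORPH_OPEN,np.ones((9,9),np.uint8))
cs,_=cv2.findContours(mm,cv2.RETR_EXTERNAL,cv2.CHAIN_APPROX_NONE);c=max(cs,key=cv2.contourArea)
w=world("top",(c[:,0]+.5)/8-.5+[310,150],10).astype(np.float32)
r=cv2.minAreaRect(w);print("jig",r,cv2.boxPoints(r).round(1).tolist());print(cv2.approxPolyDP(w.reshape(-1,1,2),5,True)[:,0].round(0).tolist())
P=lambda x,y,z:ray("top",(x+.5)/6-.5+310,(y+.5)/6-.5+155,z).round(1)
print("inner corner",P(285,105,10),P(283,96,24),"long fence inner end",P(92,272,24),"short fence inner end",P(438,248,24), "plate corners",P(284,37,10),P(55,250,10),P(482,233,10),P(250,456,10))
print("thumb plate top ends",P(245,390,60),P(328,394,60),"nose",P(284,282,36))
c=camera_params("top");print("cam",-c["R"].T@c["t"])
E
```

```text
long ((513.9692993164062, -146.16513061523438), (31.003700256347656, 148.86386108398438), 68.66780853271484) 
 [[439.0, -133.5], [577.7000122070312, -187.6999969482422], [588.9000244140625, -158.8000030517578], [450.29998779296875, -104.5999984741211]]
[[588.0, -162.0], [452.0, -108.0], [444.0, -120.0], [448.0, -137.0], [549.0, -177.0]]
short ((493.6146240234375, 459.01934814453125), (124.6370849609375, 32.16812515258789), 36.831966400146484) 
 [[434.1000061035156, 434.5], [453.3999938964844, 408.79998779296875], [553.0999755859375, 483.5], [533.9000244140625, 509.29998779296875]]
[[552.0, 485.0], [510.0, 491.0], [437.0, 431.0], [458.0, 413.0]]
weight ((480.1364440917969, -191.72232055664062), (41.033390045166016, 41.089237213134766), 73.30726623535156)
vial [456.69594873 485.09954322  44.        ] 23Traceback (most recent call last):
  File "<stdin>", line 16, in <module>
  File "meas.py", line 6, in world
    def world(n,c,z): return np.array([ray(n,u,v,z)[:2] for u,v in c])
                                       ~~~^^^^^^^^^
  File "h.py", line 4, in ray
    p=camera_params(n);R,t,K=p["R"],p["t"],p["camera_matrix"]
ValueError: time passes only in moves, steps and waits
```

```bash
sed -i 's/^def ray/import functools\ncamera_params=functools.lru_cache(None)(camera_params)\ndef ray/' h.py
python3 - <<'E'
from meas import *
im=np.load("top0.npz")["im"]
g=cv2.resize(im[150:240,310:400],None,fx=8,fy=8,interpolation=cv2.INTER_CUBIC).astype(int)
mm=((g[...,0]>g[...,1]-18)&(g.max(2)>70)).astype(np.uint8)
mm=cv2.morphologyEx(mm,cv2.MORPH_OPEN,np.ones((9,9),np.uint8))
cs,_=cv2.findContours(mm,cv2.RETR_EXTERNAL,cv2.CHAIN_APPROX_NONE);c=max(cs,key=cv2.contourArea)
w=world("top",(c[:,0]+.5)/8-.5+[310,150],10).astype(np.float32)
r=cv2.minAreaRect(w);print("jig",r,cv2.boxPoints(r).round(1).tolist());print(cv2.approxPolyDP(w.reshape(-1,1,2),5,True)[:,0].round(0).tolist())
P=lambda x,y,z:ray("top",(x+.5)/6-.5+310,(y+.5)/6-.5+155,z).round(1)
print("inner corner",P(285,105,10),P(283,96,24),"long fence inner end",P(92,272,24),"short fence inner end",P(438,248,24), "plate corners",P(284,37,10),P(55,250,10),P(482,233,10),P(250,456,10))
print("thumb plate top ends",P(245,390,60),P(328,394,60),"nose",P(284,282,36))
c=camera_params("top");print("cam",-c["R"].T@c["t"])
hsv=cv2.cvtColor(im,cv2.COLOR_RGB2HSV)
E
```

```text
jig ((600.1166381835938, 158.27886962890625), (232.54751586914062, 184.4251708984375), 49.747745513916016) [[454.6000061035156, 129.10000610351562], [595.4000244140625, 10.0], [745.5999755859375, 187.39999389648438], [604.9000244140625, 306.6000061035156]]
[[665.0, 254.0], [653.0, 266.0], [569.0, 264.0], [580.0, 235.0], [566.0, 232.0], [472.0, 140.0], [476.0, 111.0], [509.0, 97.0], [583.0, 21.0], [686.0, 117.0], [589.0, 224.0], [619.0, 233.0], [642.0, 252.0]]
inner corner [652.5 118.8  10. ] [653.  121.1  24. ] long fence inner end [559.9 217.2  24. ] short fence inner end [574.6  44.1  24. ] plate corners [689.2 119.1  10. ] [574.3 236.   10. ] [586.1  19.4  10. ] [470.5 137.6  10. ]
thumb plate top ends [494.9 143.7  60. ] [493.5 104.1  60. ] nose [553.4 122.4  36. ]
cam [ 304.93669665  225.36231095 1148.11151904]
```

Emit:
servo_tool(motion=[{"travel":[-0.1326,0.0876,0],"rot":[0,0,0],"hand":0.6},{"travel":[-0.1326,0.0876,0],"rot":[0,0,0],"hand":0.6},{"travel":[-0.1326,0.0876,0],"rot":[0,0,0],"hand":0.6},{"travel":[-0.1326,0.0876,0],"rot":[0,0,0],"hand":0.6},{"travel":[-0.1326,0.0876,0],"rot":[0,0,0],"hand":0.6},{"travel":[-0.1326,0.0876,0],"rot":[0,0,0],"hand":0.6},{"travel":[-0.1326,0.0876,0],"rot":[0,0,0],"hand":0.6},{"travel":[-0.1326,0.0876,0],"rot":[0,0,0],"hand":0.6},{"travel":[-0.1326,0.0876,0],"rot":[0,0,0],"hand":0.6},{"travel":[-0.1326,0.0876,0],"rot":[0,0,0],"hand":0.6}])

```text
clock: 0.93
position: [442.7, -279.7, 231.1]
ee_rot: [-0.159, 0.987, 0.0, -0.0]
contact_force: [1.7, -0.5, 0.7]
gripper_width: 51.3
grasp_force: 0.0
```

Emit:
servo_tool(motion=[{"travel":[-0.1326,0.0876,0],"rot":[0,0,0],"hand":0.6},{"travel":[-0.1326,0.0876,0],"rot":[0,0,0],"hand":0.6},{"travel":[-0.1326,0.0876,0],"rot":[0,0,0],"hand":0.6},{"travel":[-0.1326,0.0876,0],"rot":[0,0,0],"hand":0.6},{"travel":[0,0,0.08],"rot":[0,0,0.0183],"hand":0.6},{"travel":[0,0,0.08],"rot":[0,0,0.0183],"hand":0.6},{"travel":[0,0,0.08],"rot":[0,0,0.0183],"hand":0.6},{"travel":[0,0,0.08],"rot":[0,0,0.0183],"hand":0.6},{"travel":[0,0,0.08],"rot":[0,0,0.0183],"hand":0.6},{"travel":[0,0,0.08],"rot":[0,0,0.0183],"hand":0.6}])

```text
clock: 1.77
position: [540.2, -156.7, 110.0]
ee_rot: [0.187, 0.982, -0.0, -0.0]
contact_force: [0.6, -0.7, 0.1]
gripper_width: 51.1
grasp_force: 0.0
```

Emit:
servo_tool(motion=[{"travel":[0,0,0],"rot":[0,0,0],"hand":0.6},{"travel":[0,0,0],"rot":[0,0,0],"hand":0.6}])

```text
clock: 1.93
position: [539.8, -156.9, 110.4]
ee_rot: [0.183, 0.983, -0.0, -0.002]
contact_force: [0.8, 0.0, 0.1]
gripper_width: 51.4
grasp_force: 0.0
```

Emit:
servo_tool(motion=[{"travel":[0,0,0.09],"rot":[0,0,0],"hand":0.6},{"travel":[0,0,0.09],"rot":[0,0,0],"hand":0.6},{"travel":[0,0,0.07],"rot":[0,0,0],"hand":0.6},{"travel":[0,0,0.05],"rot":[0,0,0],"hand":0.6},{"travel":[0,0,0.04],"rot":[0,0,0],"hand":0.6},{"travel":[0,0,0.03],"rot":[0,0,0],"hand":0.6},{"travel":[0,0,0.014],"rot":[0,0,0],"hand":0.6},{"travel":[0,0,0],"rot":[0,0,0],"hand":0.6}])

```text
clock: 2.6
position: [540.7, -156.9, 15.3]
ee_rot: [0.184, 0.983, -0.0, 0.0]
contact_force: [-0.6, -1.2, 0.1]
gripper_width: 51.2
grasp_force: 0.0
```

Emit:
servo_tool(motion=[{"travel":[0,0,0],"rot":[0,0,0],"hand":0.2},{"travel":[0,0,0],"rot":[0,0,0],"hand":0.2},{"travel":[0,0,0],"rot":[0,0,0],"hand":0.2},{"travel":[0,0,0],"rot":[0,0,0],"hand":0.2},{"travel":[0,0,0],"rot":[0,0,0],"hand":0.2},{"travel":[0,0,0],"rot":[0,0,0],"hand":0.2}])

```text
clock: 3.1
position: [541.4, -157.0, 16.6]
ee_rot: [0.184, 0.983, -0.0, 0.001]
contact_force: [-0.4, 0.2, 5.5]
gripper_width: 28.5
grasp_force: 61.7
```

Emit:
servo_tool(motion=[{"travel":[0,0,-0.04],"rot":[0,0,0],"hand":0.2},{"travel":[0,0,-0.12],"rot":[0,0,0],"hand":0.2},{"travel":[0,0,-0.12],"rot":[0,0,0],"hand":0.2},{"travel":[0,0,-0.12],"rot":[0,0,0],"hand":0.2},{"travel":[0.028,0.15,0],"rot":[0,0,0],"hand":0.2},{"travel":[0.028,0.15,0],"rot":[0,0,0],"hand":0.2},{"travel":[0.028,0.15,0],"rot":[0,0,0],"hand":0.2},{"travel":[0.028,0.15,0],"rot":[0,0,0],"hand":0.2},{"travel":[0.028,0.15,0],"rot":[0,0,0],"hand":0.2}])

```text
clock: 3.85
position: [575.2, 32.2, 115.4]
ee_rot: [0.185, 0.983, 0.0, -0.0]
contact_force: [0.5, -0.5, -1.8]
gripper_width: 28.5
grasp_force: 60.8
```

Emit:
servo_tool(motion=[{"travel":[0.028,0.15,0],"rot":[0,0,0],"hand":0.2},{"travel":[0.028,0.15,0],"rot":[0,0,0],"hand":0.2},{"travel":[0.028,0.15,0],"rot":[0,0,0],"hand":0.2},{"travel":[0,0,0],"rot":[0,0,0.0172],"hand":0.2},{"travel":[0,0,0],"rot":[0,0,0.0172],"hand":0.2},{"travel":[0,0,0],"rot":[0,0,0.0172],"hand":0.2},{"travel":[0,0,0],"rot":[0,0,0.0172],"hand":0.2},{"travel":[0,0,0],"rot":[0,0,0],"hand":0.2},{"travel":[0,0,0],"rot":[0,0,0],"hand":0.2}])

```text
clock: 4.6
position: [596.5, 142.9, 115.0]
ee_rot: [0.39, 0.921, -0.0, -0.001]
contact_force: [0.2, 0.2, -2.0]
gripper_width: 28.7
grasp_force: 60.8
```

```bash
python3 - <<'E'
from h import *
s=sensors.read_state();print(s["position"],s["ee_rot"],s["contact_force"])
a,_=get_image("top");b,_=get_image("side");np.savez("c1.npz",a=a,b=b)
u,v=proj("side",s["position"]).astype(int);print(u,v,proj("top",s["position"]))
A=cv2.resize(a[140:240,310:410],(400,400),interpolation=cv2.INTER_CUBIC)
B=cv2.resize(b[v-45:v+55,u-50:u+50],(400,400),interpolation=cv2.INTER_CUBIC)
cv2.imwrite("pics/c1.png",np.hstack([A,B])[:,:,::-1])
E
```

```text
[596.50926674 142.87776508 114.9769457 ] [ 3.89813981e-01  9.20893380e-01 -3.58670727e-04 -5.61066152e-04] [ 0.2038837   0.20908346 -2.02069844]
342 192 [352.04098788 180.25088864]
```

View pics/c1.png

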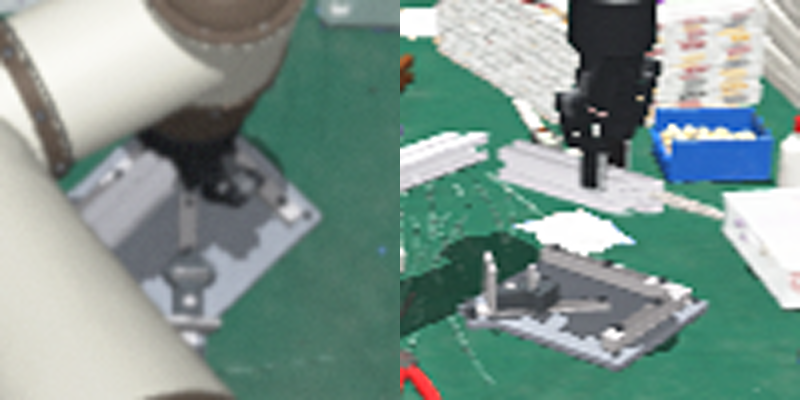

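The rail hangs level in the gripper (side crop, around (580,175)), square to the long fence and over the jig. The guide bar comes within ~3 mm of the rail's home position. So I'll lower to just above the bar (15 mm) but below the fence tops (24 mm), push in there, then set it down.

Emit:
servo_tool(motion=[{"travel":[0,0,0.1],"rot":[0,0,0],"hand":0.2},{"travel":[0,0,0.1],"rot":[0,0,0],"hand":0.2},{"travel":[0,0,0.06],"rot":[0,0,0],"hand":0.2},{"travel":[0,0,0.04],"rot":[0,0,0],"hand":0.2},{"travel":[0,0,0.026],"rot":[0,0,0],"hand":0.2},{"travel":[0,0,0],"rot":[0,0,0],"hand":0.2},{"travel":[-0.01,0.012,0],"rot":[0,0,0],"hand":0.2},{"travel":[-0.01,0.012,0],"rot":[0,0,0],"hand":0.2},{"travel":[0,0,0],"rot":[0,0,0],"hand":0.2}])

```text
clock: 5.45
position: [606.9, 144.2, 35.2]
ee_rot: [0.391, 0.92, 0.001, 0.001]
contact_force: [-0.1, -0.1, -1.9]
gripper_width: 28.3
grasp_force: 60.7
```

Emit:
servo_tool(motion=[{"travel":[0,0.004,0],"rot":[0,0,0],"hand":0.2},{"travel":[0,0.004,0],"rot":[0,0,0],"hand":0.2},{"travel":[0,0,0],"rot":[0,0,0],"hand":0.2}])

```text
clock: 5.7
position: [606.7, 145.2, 34.2]
ee_rot: [0.391, 0.92, 0.0, 0.0]
contact_force: [0.6, 0.3, -1.7]
gripper_width: 28.4
grasp_force: 60.7
```

Emit:
servo_tool(motion=[{"travel":[0,0.004,0],"rot":[0,0,0],"hand":0.2},{"travel":[0,0.004,0],"rot":[0,0,0],"hand":0.2},{"travel":[0,0,0],"rot":[0,0,0],"hand":0.2}])

```text
clock: 5.95
position: [607.3, 146.1, 33.7]
ee_rot: [0.391, 0.92, -0.001, -0.001]
contact_force: [-0.5, -0.4, -1.4]
gripper_width: 28.5
grasp_force: 60.9
```

Emit:
servo_tool(motion=[{"travel":[-0.004,0,0],"rot":[0,0,0],"hand":0.2},{"travel":[-0.004,0,0],"rot":[0,0,0],"hand":0.2},{"travel":[0,0,0],"rot":[0,0,0],"hand":0.2}])

```text
clock: 6.2
position: [608.7, 144.6, 33.5]
ee_rot: [0.391, 0.92, -0.0, -0.001]
contact_force: [-1.4, -1.1, -3.1]
gripper_width: 28.6
grasp_force: 60.8
```

Emit:
servo_tool(motion=[{"travel":[0,0.003,0],"rot":[0,0,0],"hand":0.2},{"travel":[0,0.003,0],"rot":[0,0,0],"hand":0.2},{"travel":[0,0,0],"rot":[0,0,0],"hand":0.2}])

```text
clock: 6.45
position: [608.8, 144.8, 33.4]
ee_rot: [0.391, 0.92, -0.002, -0.001]
contact_force: [-3.2, -3.6, -1.2]
gripper_width: 28.2
grasp_force: 61.0
```

Emit:
servo_tool(motion=[{"travel":[-0.004,0,0],"rot":[0,0,0],"hand":0.2},{"travel":[-0.003,0,0],"rot":[0,0,0],"hand":0.2},{"travel":[0,0,0],"rot":[0,0,0],"hand":0.2}])

```text
clock: 6.7
position: [609.4, 144.1, 33.1]
ee_rot: [0.391, 0.92, -0.002, -0.002]
contact_force: [-5.7, -1.3, -1.6]
gripper_width: 28.2
grasp_force: 61.0
```

Emit:
servo_tool(motion=[{"travel":[-0.003,0,0],"rot":[0,0,0],"hand":0.2},{"travel":[-0.003,0,0],"rot":[0,0,0],"hand":0.2},{"travel":[0,0,0],"rot":[0,0,0],"hand":0.2}])

```text
clock: 6.95
position: [609.6, 143.7, 33.0]
ee_rot: [0.391, 0.92, -0.002, -0.003]
contact_force: [-8.3, 2.4, -0.1]
gripper_width: 28.4
grasp_force: 61.1
```

Emit:
servo_tool(motion=[{"travel":[0,0,0.008],"rot":[0,0,0],"hand":0.2},{"travel":[0,0,0.008],"rot":[0,0,0],"hand":0.2},{"travel":[0,0,0.008],"rot":[0,0,0],"hand":0.2},{"travel":[0,0,0],"rot":[0,0,0],"hand":0.2}])

```text
clock: 7.28
position: [609.7, 143.7, 28.9]
ee_rot: [0.391, 0.92, -0.002, -0.002]
contact_force: [-11.3, 1.6, 8.6]
gripper_width: 28.6
grasp_force: 62.0
```

Emit:
servo_tool(motion=[{"travel":[0,0,0.004],"rot":[0,0,0],"hand":0.2},{"travel":[0,0,0],"rot":[0,0,0],"hand":0.2}])

```text
clock: 7.45
position: [609.7, 143.7, 28.2]
ee_rot: [0.391, 0.92, -0.002, -0.002]
contact_force: [-12.1, 1.1, 10.7]
gripper_width: 28.4
grasp_force: 62.3
```

Emit:
servo_tool(motion=[{"travel":[0,0,0.006],"rot":[0,0,0],"hand":0.2},{"travel":[0,0,0.006],"rot":[0,0,0],"hand":0.2},{"travel":[0,0,0],"rot":[0,0,0],"hand":0.2}])

```text
clock: 7.7
position: [609.8, 143.6, 27.1]
ee_rot: [0.391, 0.92, -0.002, -0.002]
contact_force: [-14.2, 0.7, 19.0]
gripper_width: 28.4
grasp_force: 63.3
```

Emit:
servo_tool(motion=[{"travel":[0,0,-0.014],"rot":[0,0,0],"hand":0.2},{"travel":[0,0,0],"rot":[0,0,0],"hand":0.55},{"travel":[0,0,0],"rot":[0,0,0],"hand":0.55},{"travel":[0,0,0],"rot":[0,0,0],"hand":0.55},{"travel":[0,0,0],"rot":[0,0,0],"hand":0.55}])

```text
clock: 8.12
position: [613.8, 144.2, 27.8]
ee_rot: [0.391, 0.92, 0.001, 0.001]
contact_force: [-0.1, 0.1, -0.4]
gripper_width: 46.8
grasp_force: 0.0
```

Emit:
servo_tool(motion=[{"travel":[0,0,-0.08],"rot":[0,0,0],"hand":0.55},{"travel":[0,0,-0.16],"rot":[0,0,0],"hand":0.55},{"travel":[0,0,-0.16],"rot":[0,0,0],"hand":0.55},{"travel":[0.1368,0.066,0],"rot":[0,0,0],"hand":0.55},{"travel":[0.1368,0.066,0],"rot":[0,0,0],"hand":0.55},{"travel":[0.1368,0.066,0],"rot":[0,0,0],"hand":0.55},{"travel":[0.1368,0.066,0],"rot":[0,0,0],"hand":0.55},{"travel":[0.1368,0.066,0],"rot":[0,0,0],"hand":0.55},{"travel":[0.1368,0.066,0],"rot":[0,0,0],"hand":0.55},{"travel":[0.1368,0.066,0],"rot":[0,0,0],"hand":0.55}])

```text
clock: 8.95
position: [547.9, 374.8, 127.4]
ee_rot: [0.364, 0.931, 0.014, -0.027]
contact_force: [0.9, -0.4, -0.8]
gripper_width: 46.8
grasp_force: 0.0
```

Emit:
servo_tool(motion=[{"travel":[0.1368,0.066,0],"rot":[0,0,0],"hand":0.55},{"travel":[0.1368,0.066,0],"rot":[0,0,0],"hand":0.55},{"travel":[0,0,0],"rot":[0,0,-0.0191],"hand":0.55},{"travel":[0,0,0],"rot":[0,0,-0.0191],"hand":0.55},{"travel":[0,0,0],"rot":[0,0,-0.0191],"hand":0.55},{"travel":[0,0,0],"rot":[0,0,-0.0191],"hand":0.55},{"travel":[0,0,0],"rot":[0,0,-0.0191],"hand":0.55},{"travel":[0,0,0],"rot":[0,0,-0.0191],"hand":0.55}])

```text
clock: 9.62
position: [534.1, 428.8, 129.0]
ee_rot: [-0.009, 0.999, 0.035, -0.032]
contact_force: [-0.5, 0.1, 0.4]
gripper_width: 46.8
grasp_force: 0.0
```

Emit:
servo_tool(motion=[{"travel":[0,0,0],"rot":[0,0,-0.0191],"hand":0.55},{"travel":[0,0,0],"rot":[0,0,-0.0191],"hand":0.55},{"travel":[0,0,0],"rot":[0,0,-0.0191],"hand":0.55},{"travel":[0,0,0],"rot":[0,0,-0.0191],"hand":0.55},{"travel":[0,0,0],"rot":[0,0,-0.0191],"hand":0.55},{"travel":[0,0,0],"rot":[0,0,-0.0191],"hand":0.55},{"travel":[0,0,0],"rot":[0,0,0],"hand":0.55},{"travel":[0,0,0],"rot":[0,0,0],"hand":0.55}])

```text
clock: 10.28
position: [534.0, 428.7, 129.0]
ee_rot: [-0.356, 0.933, 0.044, -0.018]
contact_force: [0.5, -0.1, 0.1]
gripper_width: 47.0
grasp_force: 0.0
```

```bash
python3 - <<'E'
from meas import *
a,_=get_image("top");b,_=get_image("side");np.savez("c2.npz",a=a,b=b)
A=cv2.resize(a[150:240,310:400],(400,400),interpolation=cv2.INTER_CUBIC)
B=cv2.resize(b[195:245,300:380],(640,400),interpolation=cv2.INTER_CUBIC)[:,120:520]
cv2.imwrite("pics/c2.png",np.hstack([A,B])[:,:,::-1])
w,r=rail(a,(318,158,372,235),195,40);print(r);print(cv2.boxPoints(r).round(1).tolist());print(cv2.approxPolyDP(w.reshape(-1,1,2),4,True)[:,0].round(0).tolist())
E
```

```text
((596.7130126953125, 164.92935180664062), (43.20990753173828, 160.59881591796875), 44.05655288696289)
[[525.2999877929688, 207.60000610351562], [637.0, 92.19999694824219], [668.0999755859375, 122.19999694824219], [556.4000244140625, 237.6999969482422]]
[[664.0, 119.0], [654.0, 135.0], [650.0, 129.0], [642.0, 133.0], [645.0, 145.0], [616.0, 176.0], [610.0, 169.0], [604.0, 172.0], [608.0, 183.0], [583.0, 210.0], [565.0, 213.0], [570.0, 220.0], [565.0, 226.0], [559.0, 222.0], [545.0, 225.0], [536.0, 218.0], [530.0, 203.0], [610.0, 120.0], [645.0, 117.0], [633.0, 102.0], [642.0, 98.0]]
```

View pics/c2.png

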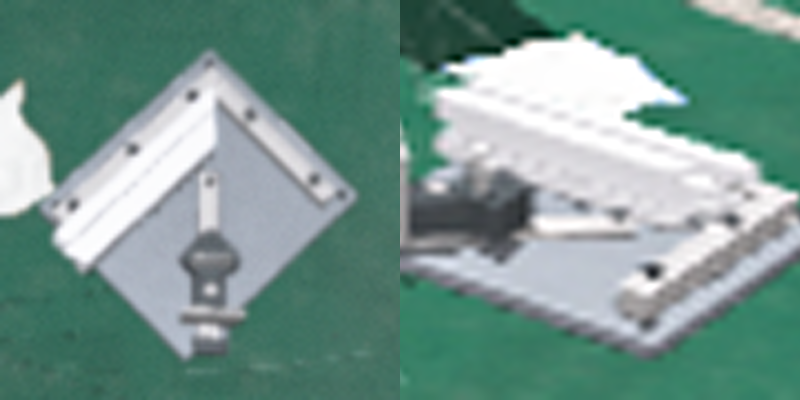

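The long rail lies flush on the long fence, with its tip in the corner (left crop ~(212,100)). The wrist picked up a small tilt on the way, so I'll check the joints.

```bash
cat > to.py <<'E'
import sys; from h import *
from scipy.spatial.transform import Rotation as Ro
# usage: to.py x y z yaw(deg of tool x) -> tool-frame deltas
def to(x,y,z,yaw):
    s=sensors.read_state(); R=Ro.from_quat(s["ee_rot"])
    T=Ro.from_euler("z",yaw,degrees=True)*Ro.from_quat([1,0,0,0])
    print("travel/250",(R.inv().apply(np.array([x,y,z])-s["position"])/250).round(4),"after-rot travel/250",(T.inv().apply(np.array([x,y,z])-s["position"])/250).round(4),"rot/360",((R.inv()*T).as_rotvec(degrees=True)/360).round(4))
if __name__=="__main__": to(*map(float,sys.argv[1:]))
E
python3 - <<'E'
from to import *
s=sensors.read_state();print(s["position"],s["ee_rot"],s["joints"].round(3),s["joint_vel"].round(3))
to(506.4,468.6,115,216.8)
E
```

```text
[533.82309191 428.59442484 128.99777731] [-0.35649843  0.93306884  0.04432331 -0.01807895] [ 0.868  0.567  0.083 -0.108 -1.078 -1.659] [ 0.001 -0.001 -0.003 -0.001 -0.003  0.01 ]
travel/250 [-0.0251  0.1862  0.0741] after-rot travel/250 [-0.008   0.1938  0.056 ] rot/360 [ 0.0152 -0.001   0.0139]
```

Emit:
servo_tool(motion=[{"travel":[0,0,0],"rot":[0.0076,-0.0005,0.007],"hand":0.55},{"travel":[0,0,0],"rot":[0.0076,-0.0005,0.007],"hand":0.55},{"travel":[-0.002,0.0485,0],"rot":[0,0,0],"hand":0.55},{"travel":[-0.002,0.0485,0],"rot":[0,0,0],"hand":0.55},{"travel":[-0.002,0.0485,0],"rot":[0,0,0],"hand":0.55},{"travel":[-0.002,0.0485,0],"rot":[0,0,0],"hand":0.55},{"travel":[0,0,0],"rot":[0,0,0],"hand":0.55}])

```text
clock: 10.97
position: [504.7, 471.0, 129.2]
ee_rot: [-0.318, 0.948, 0.001, 0.0]
contact_force: [0.4, -0.7, -0.1]
gripper_width: 46.8
grasp_force: 0.0
```

```bash
python3 - <<'E'
from to import *
s=sensors.read_state();print(s["position"],s["ee_rot"],s["joints"].round(3))
to(506.4,468.6,60,216.8)
E
```

```text
[504.71138778 471.04876906 129.18881536] [-3.17853644e-01  9.48139540e-01  6.71895047e-04  1.52221863e-04] [ 9.840e-01  5.710e-01  5.200e-02 -1.000e-03 -1.051e+00 -1.907e+00]
travel/250 [ 0.0007 -0.0122  0.2767] after-rot travel/250 [ 0.0005 -0.0119  0.2768] rot/360 [0.0002 0.0001 0.0007]
```

Emit:
servo_tool(motion=[{"travel":[0,-0.012,0.12],"rot":[0,0,0.0007],"hand":0.55},{"travel":[0,0,0.12],"rot":[0,0,0],"hand":0.55},{"travel":[0,0,0.08],"rot":[0,0,0],"hand":0.55},{"travel":[0,0,0.06],"rot":[0,0,0],"hand":0.55},{"travel":[0,0,0.04],"rot":[0,0,0],"hand":0.55},{"travel":[0,0,0.03],"rot":[0,0,0],"hand":0.55},{"travel":[0,0,0.01],"rot":[0,0,0],"hand":0.55},{"travel":[0,0,0],"rot":[0,0,0],"hand":0.55}])

```text
clock: 11.63
position: [507.9, 466.2, 14.0]
ee_rot: [-0.315, 0.949, 0.0, -0.0]
contact_force: [-0.0, -0.2, 0.8]
gripper_width: 47.1
grasp_force: 0.0
```

Emit:
servo_tool(motion=[{"travel":[0,0,0],"rot":[0,0,0],"hand":0.2},{"travel":[0,0,0],"rot":[0,0,0],"hand":0.2},{"travel":[0,0,0],"rot":[0,0,0],"hand":0.2},{"travel":[0,0,0],"rot":[0,0,0],"hand":0.2},{"travel":[0,0,0],"rot":[0,0,0],"hand":0.2},{"travel":[0,0,0],"rot":[0,0,0],"hand":0.2}])

```text
clock: 12.13
position: [508.4, 467.0, 15.7]
ee_rot: [-0.315, 0.949, 0.001, 0.001]
contact_force: [-0.9, 0.8, 6.2]
gripper_width: 28.3
grasp_force: 62.6
```

Emit:
servo_tool(motion=[{"travel":[0,0,-0.04],"rot":[0,0,0],"hand":0.2},{"travel":[0,0,-0.12],"rot":[0,0,0],"hand":0.2},{"travel":[0,0,-0.12],"rot":[0,0,0],"hand":0.2},{"travel":[0,0,-0.12],"rot":[0,0,0],"hand":0.2},{"travel":[0.0505,-0.117,0],"rot":[0,0,0],"hand":0.2},{"travel":[0.0505,-0.117,0],"rot":[0,0,0],"hand":0.2},{"travel":[0.0505,-0.117,0],"rot":[0,0,0],"hand":0.2},{"travel":[0.0505,-0.117,0],"rot":[0,0,0],"hand":0.2},{"travel":[0.0505,-0.117,0],"rot":[0,0,0],"hand":0.2},{"travel":[0.0505,-0.117,0],"rot":[0,0,0],"hand":0.2}])

```text
clock: 12.97
position: [551.2, 278.0, 113.6]
ee_rot: [-0.314, 0.949, -0.0, -0.001]
contact_force: [0.4, 0.4, -1.2]
gripper_width: 28.2
grasp_force: 61.7
```

Emit:
servo_tool(motion=[{"travel":[0.0505,-0.117,0],"rot":[0,0,0],"hand":0.2},{"travel":[0.0505,-0.117,0],"rot":[0,0,0],"hand":0.2},{"travel":[0.0505,-0.117,0],"rot":[0,0,0],"hand":0.2},{"travel":[0.0505,-0.117,0],"rot":[0,0,0],"hand":0.2},{"travel":[0.0505,-0.117,0],"rot":[0,0,0],"hand":0.2},{"travel":[0.0505,-0.117,0],"rot":[0,0,0],"hand":0.2},{"travel":[0,0,0],"rot":[0,0,-0.0103],"hand":0.2},{"travel":[0,0,0],"rot":[0,0,-0.0103],"hand":0.2},{"travel":[0,0,0],"rot":[0,0,0],"hand":0.2},{"travel":[0,0,0],"rot":[0,0,0],"hand":0.2}])

```text
clock: 13.8
position: [595.4, 93.7, 113.7]
ee_rot: [-0.374, 0.927, 0.0, -0.001]
contact_force: [-0.2, 0.3, -2.1]
gripper_width: 28.4
grasp_force: 61.7
```

```bash
python3 - <<'E'
from to import *
s=sensors.read_state();print(s["position"],s["ee_rot"],s["contact_force"],s["gripper_width"])
to(596.7,94.8,34,224.1)
b,_=get_image("side")
u,v=proj("side",s["position"]).astype(int)
cv2.imwrite("pics/c3.png",cv2.resize(b[v-40:v+50,u-60:u+60],(800,600),interpolation=cv2.INTER_CUBIC)[:,:,::-1])
E
```

```text
[595.3594892   93.66243275 113.65457745] [-3.74227836e-01  9.27336436e-01  1.60316769e-04 -7.96871093e-04] [-0.17861921  0.28540975 -2.05176627] 28.414914116173577
travel/250 [-0.0075 -0.0007  0.3186] after-rot travel/250 [-0.007  -0.0005  0.3186] rot/360 [ 0.0001 -0.0002 -0.0004]
```

View pics/c3.png

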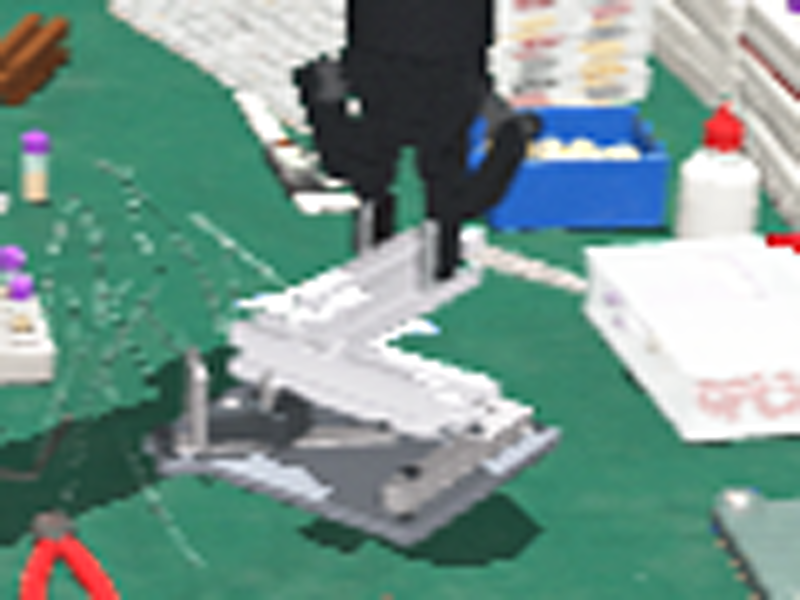

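The side view shows the short rail gripped level over the jig, the long rail still home and the vial upright at (35,165). Now lower to 34 mm and approach the short fence.

Emit:
servo_tool(motion=[{"travel":[0,0,0.1],"rot":[0,0,-0.0004],"hand":0.2},{"travel":[0,0,0.1],"rot":[0,0,0],"hand":0.2},{"travel":[0,0,0.06],"rot":[0,0,0],"hand":0.2},{"travel":[0,0,0.04],"rot":[0,0,0],"hand":0.2},{"travel":[0,0,0.02],"rot":[0,0,0],"hand":0.2},{"travel":[0,0,0],"rot":[0,0,0],"hand":0.2},{"travel":[0,-0.01,0],"rot":[0,0,0],"hand":0.2},{"travel":[0,-0.01,0],"rot":[0,0,0],"hand":0.2},{"travel":[0,0,0],"rot":[0,0,0],"hand":0.2}])

```text
clock: 14.6
position: [600.7, 90.5, 35.3]
ee_rot: [-0.376, 0.926, -0.0, 0.001]
contact_force: [0.0, -0.1, -1.7]
gripper_width: 28.6
grasp_force: 61.7
```

Emit:
servo_tool(motion=[{"travel":[0,-0.004,0],"rot":[0,0,0],"hand":0.2},{"travel":[0,-0.004,0],"rot":[0,0,0],"hand":0.2},{"travel":[0,0,0],"rot":[0,0,0],"hand":0.2}])

```text
clock: 14.85
position: [601.1, 88.9, 34.5]
ee_rot: [-0.376, 0.926, 0.0, 0.0]
contact_force: [0.2, 0.2, -2.7]
gripper_width: 28.7
grasp_force: 61.7
```

Emit:
servo_tool(motion=[{"travel":[0,-0.004,0],"rot":[0,0,0],"hand":0.2},{"travel":[0,-0.004,0],"rot":[0,0,0],"hand":0.2},{"travel":[0,0,0],"rot":[0,0,0],"hand":0.2}])

```text
clock: 15.1
position: [601.3, 88.3, 34.1]
ee_rot: [-0.377, 0.926, 0.001, -0.001]
contact_force: [-4.2, 4.8, -0.4]
gripper_width: 28.1
grasp_force: 62.0
```

Emit:
servo_tool(motion=[{"travel":[-0.016,0,0],"rot":[0,0,0],"hand":0.2},{"travel":[-0.012,0,0],"rot":[0,0,0],"hand":0.2},{"travel":[-0.006,0,0],"rot":[0,0,0],"hand":0.2},{"travel":[0,0,0],"rot":[0,0,0],"hand":0.2}])

```text
clock: 15.43
position: [606.7, 93.6, 33.1]
ee_rot: [-0.376, 0.926, 0.0, -0.002]
contact_force: [-4.5, 2.3, -1.1]
gripper_width: 28.4
grasp_force: 61.7
```

Emit:
servo_tool(motion=[{"travel":[-0.008,0,0],"rot":[0,0,0],"hand":0.2},{"travel":[-0.006,0,0],"rot":[0,0,0],"hand":0.2},{"travel":[0,0,0],"rot":[0,0,0],"hand":0.2}])

```text
clock: 15.68
position: [608.7, 95.5, 33.0]
ee_rot: [-0.376, 0.926, 0.0, -0.003]
contact_force: [-6.6, 0.8, -2.0]
gripper_width: 28.1
grasp_force: 61.8
```

Emit:
servo_tool(motion=[{"travel":[-0.004,0,0],"rot":[0,0,0],"hand":0.2},{"travel":[-0.002,0,0],"rot":[0,0,0],"hand":0.2},{"travel":[0,0,0],"rot":[0,0,0],"hand":0.2}])

```text
clock: 15.93
position: [608.7, 95.6, 33.0]
ee_rot: [-0.376, 0.926, 0.0, -0.004]
contact_force: [-6.6, -1.0, 0.1]
gripper_width: 28.6
grasp_force: 62.0
```

Emit:
servo_tool(motion=[{"travel":[-0.006,0,0],"rot":[0,0,0],"hand":0.2},{"travel":[-0.006,0,0],"rot":[0,0,0],"hand":0.2},{"travel":[0,0,0],"rot":[0,0,0],"hand":0.2},{"travel":[0,0,0],"rot":[0,0,0],"hand":0.2}])

```text
clock: 16.27
position: [608.9, 95.8, 32.9]
ee_rot: [-0.376, 0.927, -0.0, -0.007]
contact_force: [-9.4, -5.4, 2.5]
gripper_width: 29.0
grasp_force: 62.3
```

Emit:
servo_tool(motion=[{"travel":[0.008,0,0],"rot":[0,0,0],"hand":0.2},{"travel":[0,0,0.01],"rot":[0,0,0],"hand":0.2},{"travel":[0,0,0.01],"rot":[0,0,0],"hand":0.2},{"travel":[0,0,0.008],"rot":[0,0,0],"hand":0.2},{"travel":[0,0,0],"rot":[0,0,0],"hand":0.2}])

```text
clock: 16.68
position: [608.9, 95.6, 27.4]
ee_rot: [-0.377, 0.926, -0.0, -0.005]
contact_force: [-10.2, -3.1, 8.7]
gripper_width: 28.6
grasp_force: 63.0
```

Emit:
servo_tool(motion=[{"travel":[0,0,0.006],"rot":[0,0,0],"hand":0.2},{"travel":[0,0,0.004],"rot":[0,0,0],"hand":0.2},{"travel":[0,0,0],"rot":[0,0,0],"hand":0.2}])

```text
clock: 16.93
position: [608.9, 95.7, 25.7]
ee_rot: [-0.377, 0.926, -0.0, -0.005]
contact_force: [-12.3, -3.3, 12.0]
gripper_width: 28.3
grasp_force: 63.3
```

Emit:
servo_tool(motion=[{"travel":[0,0,-0.012],"rot":[0,0,0],"hand":0.2},{"travel":[0,0,0],"rot":[0,0,0],"hand":0.55},{"travel":[0,0,0],"rot":[0,0,0],"hand":0.55},{"travel":[0,0,0],"rot":[0,0,0],"hand":0.55},{"travel":[0,0,0],"rot":[0,0,0],"hand":0.55},{"travel":[0,0,-0.08],"rot":[0,0,0],"hand":0.55},{"travel":[0,0,-0.12],"rot":[0,0,0],"hand":0.55},{"travel":[0,0,-0.12],"rot":[0,0,0],"hand":0.55},{"travel":[0,0,-0.08],"rot":[0,0,0],"hand":0.55}])

```text
clock: 17.68
position: [614.5, 98.2, 130.9]
ee_rot: [-0.377, 0.926, -0.0, 0.002]
contact_force: [-0.2, -0.7, 0.5]
gripper_width: 46.9
grasp_force: 0.0
```

Emit:
servo_tool(motion=[{"travel":[0.06,0.1,0],"rot":[0,0,0],"hand":0},{"travel":[0.06,0.1,0],"rot":[0,0,0],"hand":0},{"travel":[0.06,0.1,0],"rot":[0,0,0],"hand":0},{"travel":[0.06,0.1,0],"rot":[0,0,0],"hand":0},{"travel":[0.06,0.1,0],"rot":[0,0,0],"hand":0},{"travel":[0.06,0.1,0],"rot":[0,0,0],"hand":0},{"travel":[0.06,0.1,0],"rot":[0,0,0],"hand":0},{"travel":[0,0,0],"rot":[0,0,0],"hand":0}])

```text
clock: 18.35
position: [411.5, 149.8, 127.8]
ee_rot: [-0.377, 0.926, 0.0, -0.001]
contact_force: [0.1, -0.1, -0.1]
gripper_width: -0.0
grasp_force: 0.0
```

```bash
python3 - <<'E'
from to import *
s=sensors.read_state();print(s["position"],s["ee_rot"],s["joints"].round(2))
a,_=get_image("top");b,_=get_image("side");np.savez("c4.npz",a=a,b=b)
A=cv2.resize(a[155:225,325:385],(514,600),interpolation=cv2.INTER_CUBIC)
cv2.imwrite("pics/c4.png",A[:,:,::-1])
print(a[185,350],a[150,330])
E
```

```text
[411.54625274 149.76607006 127.80020765] [-3.77433336e-01  9.26036453e-01  4.05724467e-04 -6.32364818e-04] [ 0.72  0.18 -0.58 -0.   -0.81 -1.52]
[253 253 254] [ 60 110  93]
```

View pics/c4.png

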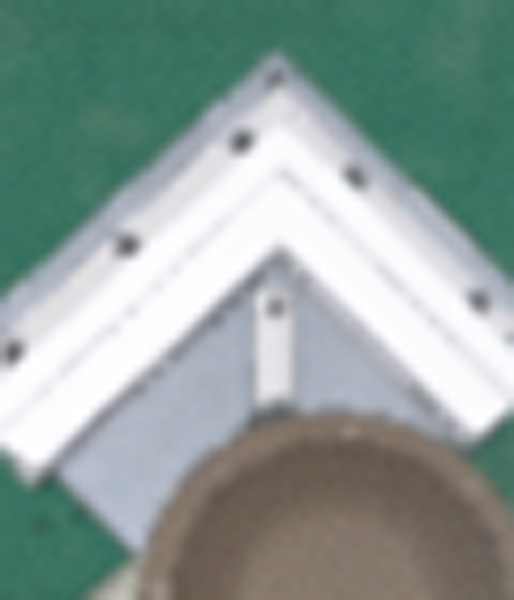

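The top view shows both rails on their fences with the mitre closed to within pixel resolution (joint from (278,165) to (280,250)). I'll seat them by force: nudge each rail's square end and inner face with the shut fingers.

Emit:
servo_tool(motion=[{"travel":[-0.109,-0.0074,0],"rot":[0,0,0],"hand":0},{"travel":[-0.109,-0.0074,0],"rot":[0,0,0],"hand":0},{"travel":[-0.109,-0.0074,0],"rot":[0,0,0],"hand":0},{"travel":[-0.109,-0.0074,0],"rot":[0,0,0],"hand":0},{"travel":[-0.109,-0.0074,0],"rot":[0,0,0],"hand":0},{"travel":[0,0,0.1],"rot":[0,0,0],"hand":0},{"travel":[0,0,0.1],"rot":[0,0,0],"hand":0},{"travel":[0,0,0.1],"rot":[0,0,0],"hand":0},{"travel":[0,0,0.07],"rot":[0,0,0],"hand":0},{"travel":[0,0,0.04],"rot":[0,0,0],"hand":0}])

```text
clock: 19.28
position: [519.8, 237.5, 22.3]
ee_rot: [-0.376, 0.927, -0.0, -0.002]
contact_force: [-0.3, -0.1, 0.0]
gripper_width: -0.1
grasp_force: 0.0
```

Emit:
servo_tool(motion=[{"travel":[0,0,0],"rot":[0,0,0],"hand":0},{"travel":[0,-0.02,0],"rot":[0,0,0],"hand":0},{"travel":[0,-0.02,0],"rot":[0,0,0],"hand":0},{"travel":[0,0,0],"rot":[0,0,0],"hand":0}])

```text
clock: 19.62
position: [528.1, 231.1, 26.5]
ee_rot: [-0.376, 0.927, 0.0, 0.002]
contact_force: [0.7, 0.4, 0.4]
gripper_width: -0.1
grasp_force: 0.0
```

Emit:
servo_tool(motion=[{"travel":[0,-0.01,0],"rot":[0,0,0],"hand":0},{"travel":[0,-0.01,0],"rot":[0,0,0],"hand":0},{"travel":[0,-0.006,0],"rot":[0,0,0],"hand":0},{"travel":[0,0,0],"rot":[0,0,0],"hand":0}])

```text
clock: 19.95
position: [531.2, 226.5, 25.6]
ee_rot: [-0.376, 0.926, 0.0, 0.0]
contact_force: [0.3, 0.2, 0.4]
gripper_width: 0.3
grasp_force: 0.0
```

Emit:
servo_tool(motion=[{"travel":[0,-0.008,0],"rot":[0,0,0],"hand":0},{"travel":[0,-0.008,0],"rot":[0,0,0],"hand":0},{"travel":[0,0,0],"rot":[0,0,0],"hand":0}])

```text
clock: 20.2
position: [531.7, 225.7, 25.4]
ee_rot: [-0.376, 0.926, 0.002, -0.001]
contact_force: [-11.2, 9.4, 4.4]
gripper_width: -0.2
grasp_force: 7.1
```

Emit:
servo_tool(motion=[{"travel":[0,-0.008,0],"rot":[0,0,0],"hand":0},{"travel":[0,0,0],"rot":[0,0,0],"hand":0}])

```text
clock: 20.37
position: [531.9, 225.4, 25.4]
ee_rot: [-0.376, 0.926, 0.002, -0.001]
contact_force: [-15.1, 14.4, 6.7]
gripper_width: -0.5
grasp_force: 10.8
```

Emit:
servo_tool(motion=[{"travel":[0,0.06,0],"rot":[0,0,0],"hand":0},{"travel":[0.072,0,0],"rot":[0,0,0],"hand":0},{"travel":[0.072,0,0],"rot":[0,0,0],"hand":0},{"travel":[0,-0.08,0],"rot":[0,0,0],"hand":0},{"travel":[0,-0.08,0],"rot":[0,0,0],"hand":0},{"travel":[0,0,0],"rot":[0,0,0],"hand":0},{"travel":[-0.01,0,0],"rot":[0,0,0],"hand":0},{"travel":[-0.01,0,0],"rot":[0,0,0],"hand":0},{"travel":[0,0,0],"rot":[0,0,0],"hand":0}])

```text
clock: 21.12
position: [530.5, 183.5, 25.1]
ee_rot: [-0.377, 0.926, 0.0, 0.0]
contact_force: [0.0, 0.2, -1.0]
gripper_width: -0.0
grasp_force: 0.0
```

Emit:
servo_tool(motion=[{"travel":[-0.008,0,0],"rot":[0,0,0],"hand":0},{"travel":[-0.008,0,0],"rot":[0,0,0],"hand":0},{"travel":[0,0,0],"rot":[0,0,0],"hand":0}])

```text
clock: 21.37
position: [532.8, 185.8, 24.9]
ee_rot: [-0.377, 0.926, -0.0, -0.001]
contact_force: [-0.7, -0.4, 0.8]
gripper_width: 0.0
grasp_force: 0.3
```

Emit:
servo_tool(motion=[{"travel":[-0.008,0,0],"rot":[0,0,0],"hand":0},{"travel":[-0.004,0,0],"rot":[0,0,0],"hand":0},{"travel":[0,0,0],"rot":[0,0,0],"hand":0}])

```text
clock: 21.62
position: [532.9, 185.7, 24.6]
ee_rot: [-0.376, 0.927, -0.001, -0.003]
contact_force: [-4.9, -3.0, 4.0]
gripper_width: 0.0
grasp_force: 2.9
```

Emit:
servo_tool(motion=[{"travel":[-0.008,0,0],"rot":[0,0,0],"hand":0},{"travel":[-0.006,0,0],"rot":[0,0,0],"hand":0},{"travel":[0,0,0],"rot":[0,0,0],"hand":0}])

```text
clock: 21.87
position: [532.8, 185.8, 24.3]
ee_rot: [-0.376, 0.927, -0.002, -0.007]
contact_force: [-9.0, -8.2, 9.5]
gripper_width: -0.3
grasp_force: 5.8
```

Emit:
servo_tool(motion=[{"travel":[0.05,0,0],"rot":[0,0,0],"hand":0},{"travel":[0,0,-0.13],"rot":[0,0,0],"hand":0},{"travel":[0,0,-0.13],"rot":[0,0,0],"hand":0},{"travel":[0,0,-0.1],"rot":[0,0,0],"hand":0},{"travel":[0.085,-0.094,0],"rot":[0,0,0],"hand":0},{"travel":[0.085,-0.094,0],"rot":[0,0,0],"hand":0},{"travel":[0.085,-0.094,0],"rot":[0,0,0],"hand":0},{"travel":[0.085,-0.094,0],"rot":[0,0,0],"hand":0},{"travel":[0.085,-0.094,0],"rot":[0,0,0],"hand":0},{"travel":[0,0,0],"rot":[0,0,0],"hand":0}])

```text
clock: 22.7
position: [534.3, 19.1, 115.1]
ee_rot: [-0.374, 0.927, -0.0, -0.0]
contact_force: [-0.1, 0.3, -0.2]
gripper_width: 0.1
grasp_force: 0.0
```

```bash
cat > j.py <<'E'
from to import *
s=sensors.read_state();p=s["position"]-[653,120,0]
ux=np.array([-.6947,.7193,0]);uy=np.array([-.7193,-.6947,0])
print("jig xy",(p@ux).round(1),(p@uy).round(1),"z",p[2].round(1),"F",(s["contact_force"]@ux).round(1),(s["contact_force"]@uy).round(1));to(*s["position"],224.1)
E
python3 j.py
```

```text
jig xy 9.9 155.4 z 115.1 F 0.3 -0.1
travel/250 [0. 0. 0.] after-rot travel/250 [0. 0. 0.] rot/360 [ 0.     -0.0001 -0.0004]
```

Down 90 mm, then push toward −y (−tool x).

Emit:
servo_tool(motion=[{"travel":[0,0.016,0.1],"rot":[0,0,0],"hand":0},{"travel":[0,0,0.1],"rot":[0,0,0],"hand":0},{"travel":[0,0,0.1],"rot":[0,0,0],"hand":0},{"travel":[0,0,0.06],"rot":[0,0,0],"hand":0},{"travel":[0,0,0],"rot":[0,0,0],"hand":0},{"travel":[-0.028,0,0],"rot":[0,0,0],"hand":0},{"travel":[-0.028,0,0],"rot":[0,0,0],"hand":0},{"travel":[0,0,0],"rot":[0,0,0],"hand":0}])

```text
clock: 23.37
position: [543.8, 36.7, 26.4]
ee_rot: [-0.377, 0.926, -0.0, 0.001]
contact_force: [0.8, 0.3, 0.3]
gripper_width: 0.0
grasp_force: 0.0
```

Emit:
servo_tool(motion=[{"travel":[-0.01,0,0],"rot":[0,0,0],"hand":0},{"travel":[-0.01,0,0],"rot":[0,0,0],"hand":0},{"travel":[0,0,0],"rot":[0,0,0],"hand":0}])

```text
clock: 23.62
position: [543.4, 37.3, 26.0]
ee_rot: [-0.376, 0.927, -0.0, -0.003]
contact_force: [-5.3, -6.8, 4.9]
gripper_width: -0.1
grasp_force: 4.0
```

Emit:
servo_tool(motion=[{"travel":[-0.01,0,0],"rot":[0,0,0],"hand":0},{"travel":[-0.006,0,0],"rot":[0,0,0],"hand":0},{"travel":[0,0,0],"rot":[0,0,0],"hand":0}])

```text
clock: 23.87
position: [543.3, 37.4, 25.9]
ee_rot: [-0.376, 0.927, -0.001, -0.007]
contact_force: [-8.6, -13.5, 10.9]
gripper_width: -0.4
grasp_force: 7.9
```

```bash
python3 j.py
```

```text
jig xy 16.8 136.3 z 25.9 F -3.8 15.6
travel/250 [0. 0. 0.] after-rot travel/250 [0. 0. 0.] rot/360 [ 0.0006 -0.0021  0.0001]
```

Emit:
servo_tool(motion=[{"travel":[0.06,0,0],"rot":[0,0,0],"hand":0},{"travel":[0,0.075,0],"rot":[0,0,0],"hand":0},{"travel":[0,0.075,0],"rot":[0,0,0],"hand":0},{"travel":[-0.084,0,0],"rot":[0,0,0],"hand":0},{"travel":[-0.084,0,0],"rot":[0,0,0],"hand":0},{"travel":[0,0,0],"rot":[0,0,0],"hand":0},{"travel":[0,-0.02,0],"rot":[0,0,0],"hand":0},{"travel":[0,-0.015,0],"rot":[0,0,0],"hand":0},{"travel":[0,0,0],"rot":[0,0,0],"hand":0}])

```text
clock: 24.62
position: [549.1, 81.2, 25.7]
ee_rot: [-0.376, 0.927, 0.0, 0.001]
contact_force: [-0.5, 0.4, 0.4]
gripper_width: 0.1
grasp_force: 0.0
```

Emit:
servo_tool(motion=[{"travel":[0,-0.01,0],"rot":[0,0,0],"hand":0},{"travel":[0,-0.01,0],"rot":[0,0,0],"hand":0},{"travel":[0,0,0],"rot":[0,0,0],"hand":0}])

```text
clock: 24.87
position: [550.5, 78.6, 25.5]
ee_rot: [-0.376, 0.927, 0.001, -0.0]
contact_force: [-4.8, 6.1, 3.5]
gripper_width: 0.0
grasp_force: 3.9
```

```bash
python3 j.py
```

```text
jig xy 41.4 102.5 z 25.5 F 7.7 -0.8
travel/250 [0. 0. 0.] after-rot travel/250 [0. 0. 0.] rot/360 [0.0003 0.0001 0.0002]
```

Emit:
servo_tool(motion=[{"travel":[0,-0.008,0],"rot":[0,0,0],"hand":0},{"travel":[0,-0.004,0],"rot":[0,0,0],"hand":0},{"travel":[0,0,0],"rot":[0,0,0],"hand":0}])

```text
clock: 25.12
position: [550.9, 78.2, 25.7]
ee_rot: [-0.376, 0.927, 0.002, -0.001]
contact_force: [-11.6, 14.5, 8.1]
gripper_width: -0.3
grasp_force: 9.7
```

```bash
python3 j.py
```

```text
jig xy 40.9 102.5 z 25.7 F 18.5 -1.8
travel/250 [0. 0. 0.] after-rot travel/250 [0. 0. 0.] rot/360 [ 0.0007 -0.0001  0.0002]
```

Both rails are firmly seated on all four faces (contact positions match 30/125/150 mm plus the finger half-width). Now the jaw.

Emit:
servo_tool(motion=[{"travel":[0,0.05,0],"rot":[0,0,0],"hand":0},{"travel":[0,0,-0.13],"rot":[0,0,0],"hand":0},{"travel":[0,0,-0.13],"rot":[0,0,0],"hand":0},{"travel":[0,0,-0.1],"rot":[0,0,0],"hand":0},{"travel":[0.1,0.08,0],"rot":[0,0,0],"hand":0},{"travel":[0.1,0.08,0],"rot":[0,0,0],"hand":0}])

```text
clock: 25.62
position: [482.3, 79.0, 116.8]
ee_rot: [-0.376, 0.927, 0.0, 0.003]
contact_force: [-1.5, -0.1, -0.4]
gripper_width: 0.4
grasp_force: 0.0
```

Emit:
servo_tool(motion=[{"travel":[0,0,0],"rot":[0,0,0.0179],"hand":0},{"travel":[0,0,0],"rot":[0,0,0.0179],"hand":0},{"travel":[0,0,0],"rot":[0,0,0.0179],"hand":0},{"travel":[0,0,0],"rot":[0,0,0.0179],"hand":0},{"travel":[0,0,0],"rot":[0,0,0.0179],"hand":0},{"travel":[0,0,0],"rot":[0,0,0.0179],"hand":0},{"travel":[0,0,0],"rot":[0,0,0.0176],"hand":0},{"travel":[0,0,0],"rot":[0,0,0],"hand":0}])

```text
clock: 26.28
position: [480.9, 78.2, 115.2]
ee_rot: [0.008, 1.0, 0.0, 0.0]
contact_force: [0.4, 0.1, 0.0]
gripper_width: 0.3
grasp_force: 0.0
```

```bash
python3 - <<'E'
from to import *
s=sensors.read_state();print(s["position"],s["ee_rot"])
to(448,123.6,42,179)
a,_=get_image("top");np.savez("c5.npz",a=a)
E
```

```text
[480.86271706  78.18133418 115.18618848] [7.74148593e-03 9.99970011e-01 7.65621154e-05 2.01907792e-04]
travel/250 [0.1344 0.1796 0.2927] after-rot travel/250 [0.1346 0.1794 0.2927] rot/360 [0.     0.0001 0.0003]
```

Emit:
servo_tool(motion=[{"travel":[0.067,0.09,0],"rot":[0,0,0],"hand":0},{"travel":[0.067,0.09,0],"rot":[0,0,0],"hand":0},{"travel":[0,0,0.1],"rot":[0,0,0],"hand":0},{"travel":[0,0,0.1],"rot":[0,0,0],"hand":0},{"travel":[0,0,0.093],"rot":[0,0,0],"hand":0},{"travel":[0,0,0],"rot":[0,0,0],"hand":0},{"travel":[-0.04,0,0],"rot":[0,0,0],"hand":0},{"travel":[-0.04,0,0],"rot":[0,0,0],"hand":0},{"travel":[0,0,0],"rot":[0,0,0],"hand":0}])

```text
clock: 27.08
position: [471.9, 124.7, 43.6]
ee_rot: [0.006, 1.0, 0.001, 0.003]
contact_force: [1.0, 0.3, 0.3]
gripper_width: 0.2
grasp_force: 0.0
```

Emit:
servo_tool(motion=[{"travel":[-0.02,0,0],"rot":[0,0,0],"hand":0},{"travel":[-0.02,0,0],"rot":[0,0,0],"hand":0},{"travel":[0,0,0],"rot":[0,0,0],"hand":0}])

```text
clock: 27.33
position: [479.5, 123.6, 42.6]
ee_rot: [0.007, 1.0, 0.001, 0.001]
contact_force: [0.1, -0.5, 0.6]
gripper_width: 0.1
grasp_force: 0.0
```

Emit:
servo_tool(motion=[{"travel":[-0.012,0,0],"rot":[0,0,0],"hand":0},{"travel":[-0.012,0,0],"rot":[0,0,0],"hand":0},{"travel":[0,0,0],"rot":[0,0,0],"hand":0}])

```text
clock: 27.58
position: [484.5, 123.4, 42.0]
ee_rot: [0.007, 1.0, 0.0, 0.0]
contact_force: [0.1, 0.8, -0.2]
gripper_width: 0.0
grasp_force: 0.0
```

Emit:
servo_tool(motion=[{"travel":[-0.02,0,0],"rot":[0,0,0],"hand":0},{"travel":[-0.02,0,0],"rot":[0,0,0],"hand":0},{"travel":[-0.02,0,0],"rot":[0,0,0],"hand":0},{"travel":[0,0,0],"rot":[0,0,0],"hand":0}])

```text
clock: 27.92
position: [498.5, 122.6, 41.5]
ee_rot: [0.007, 1.0, -0.001, -0.001]
contact_force: [-2.8, -0.7, 2.5]
gripper_width: -0.1
grasp_force: 1.3
```

Emit:
servo_tool(motion=[{"travel":[-0.02,0,0],"rot":[0,0,0],"hand":0},{"travel":[-0.02,0,0],"rot":[0,0,0],"hand":0},{"travel":[-0.02,0,0],"rot":[0,0,0],"hand":0},{"travel":[0,0,0],"rot":[0,0,0],"hand":0}])

```text
clock: 28.25
position: [513.4, 122.3, 41.4]
ee_rot: [0.007, 1.0, -0.001, -0.001]
contact_force: [-2.2, -1.6, 1.2]
gripper_width: -0.3
grasp_force: 1.2
```

Emit:
servo_tool(motion=[{"travel":[-0.02,0,0],"rot":[0,0,0],"hand":0},{"travel":[-0.02,0,0],"rot":[0,0,0],"hand":0},{"travel":[-0.01,0,0],"rot":[0,0,0],"hand":0},{"travel":[0,0,0],"rot":[0,0,0],"hand":0}])

```text
clock: 28.58
position: [525.8, 122.1, 41.4]
ee_rot: [0.007, 1.0, -0.001, -0.001]
contact_force: [-2.4, -1.8, -0.1]
gripper_width: -0.2
grasp_force: 1.5
```

Emit:
servo_tool(motion=[{"travel":[-0.01,0,0],"rot":[0,0,0],"hand":0},{"travel":[-0.01,0,0],"rot":[0,0,0],"hand":0},{"travel":[-0.01,0,0],"rot":[0,0,0],"hand":0},{"travel":[0,0,0],"rot":[0,0,0],"hand":0}])

```text
clock: 28.92
position: [533.7, 122.1, 41.4]
ee_rot: [0.007, 1.0, -0.0, -0.001]
contact_force: [-3.4, -2.3, -1.0]
gripper_width: -0.0
grasp_force: 1.7
```

Emit:
servo_tool(motion=[{"travel":[-0.01,0,0],"rot":[0,0,0],"hand":0},{"travel":[-0.006,0,0],"rot":[0,0,0],"hand":0},{"travel":[0,0,0],"rot":[0,0,0],"hand":0}])

```text
clock: 29.17
position: [536.6, 122.0, 41.4]
ee_rot: [0.007, 1.0, -0.001, -0.002]
contact_force: [-6.5, -1.6, 1.9]
gripper_width: 0.0
grasp_force: 3.3
```

Emit:
servo_tool(motion=[{"travel":[-0.008,0,0],"rot":[0,0,0],"hand":0},{"travel":[-0.004,0,0],"rot":[0,0,0],"hand":0},{"travel":[0,0,0],"rot":[0,0,0],"hand":0}])

```text
clock: 29.42
position: [536.6, 121.9, 41.4]
ee_rot: [0.007, 1.0, -0.001, -0.005]
contact_force: [-15.1, 2.8, 8.1]
gripper_width: -0.3
grasp_force: 7.6
```

Emit:
servo_tool(motion=[{"travel":[-0.008,0,0],"rot":[0,0,0],"hand":0},{"travel":[-0.004,0,0],"rot":[0,0,0],"hand":0},{"travel":[0,0,0],"rot":[0,0,0],"hand":0}])

```text
clock: 29.67
position: [536.6, 121.8, 41.4]
ee_rot: [0.007, 1.0, -0.002, -0.007]
contact_force: [-22.5, 6.4, 14.1]
gripper_width: 0.1
grasp_force: 11.8
```

Emit:
servo_tool(motion=[{"travel":[0.04,0,0],"rot":[0,0,0],"hand":0},{"travel":[0.12,0,0],"rot":[0,0,0],"hand":0},{"travel":[0,0,-0.14],"rot":[0,0,0],"hand":0},{"travel":[0,0,-0.14],"rot":[0,0,0],"hand":0},{"travel":[0,-0.14,0],"rot":[0,0,0],"hand":0},{"travel":[0,-0.14,0],"rot":[0,0,0],"hand":0},{"travel":[0,-0.14,0],"rot":[0,0,0],"hand":0},{"travel":[0,-0.14,0],"rot":[0,0,0],"hand":0},{"travel":[0,-0.14,0],"rot":[0,0,0],"hand":0},{"travel":[0,-0.14,0],"rot":[0,0,0],"hand":0}])

```text
clock: 30.5
position: [504.0, -88.3, 113.3]
ee_rot: [0.006, 1.0, 0.0, 0.004]
contact_force: [-0.1, -0.2, 0.7]
gripper_width: 0.0
grasp_force: 0.0
```

```bash
python3 - <<'E'
from to import *
s=sensors.read_state();print(s["position"],s["contact_force"])
a,_=get_image("top");b,_=get_image("side");np.savez("c6.npz",a=a,b=b)
A=cv2.resize(a[155:245,320:390],(467,600),interpolation=cv2.INTER_CUBIC)
u,v=proj("side",[580,125,20]).astype(int)
B=cv2.resize(b[v-35:v+35,u-19:u+19],(326,600),interpolation=cv2.INTER_CUBIC)
cv2.imwrite("pics/c6.png",np.hstack([A,B])[:,:,::-1])
E
```

```text
[504.01521079 -88.31861795 113.28757833] [-0.07778164 -0.20485722  0.70599933]
```

View pics/c6.png

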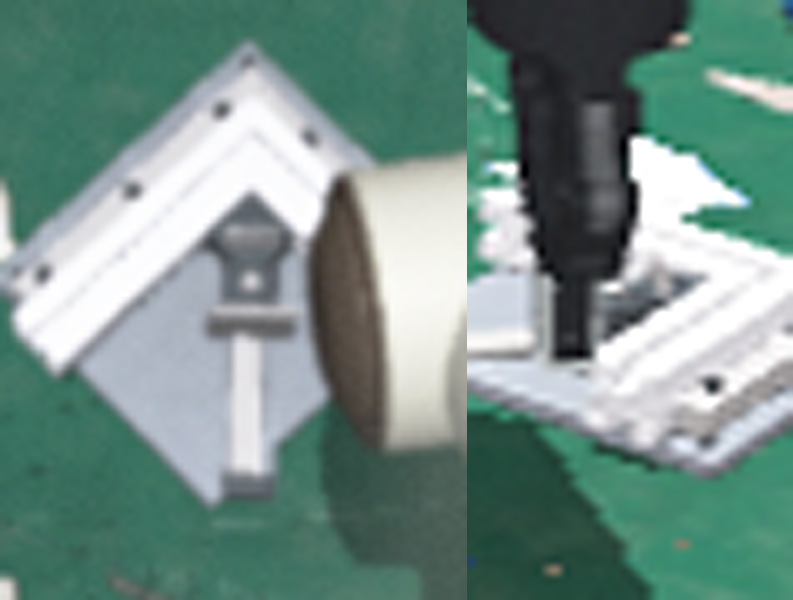

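The top view shows the jaw's nose in the frame's inside corner (250,195) and the rails still closed. I'll do one numeric check of the jaw travel by edge shift.

```bash
python3 - <<'E'
from h import *
a0=np.load("top0.npz")["im"];a1=np.load("c6.npz")["a"]
g=lambda a:cv2.cvtColor(a,cv2.COLOR_RGB2GRAY).astype(np.float32)
# template: thumb plate ridge + block, upscaled
f=6;T=cv2.resize(g(a0)[196:224,349:367],None,fx=f,fy=f,interpolation=cv2.INTER_CUBIC)
S=cv2.resize(g(a1)[170:215,345:371],None,fx=f,fy=f,interpolation=cv2.INTER_CUBIC)
_,m,_,l=cv2.minMaxLoc(cv2.matchTemplate(S,T,cv2.TM_CCOEFF_NORMED))
u1,v1=l[0]/f+345,l[1]/f+170;print(m,u1-349,v1-196)
for z in(36,60): 
    p0=ray("top",357,214,z);p1=ray("top",357+u1-349,214+v1-196,z);print(z,(p1-p0)[:2],np.hypot(*(p1-p0)[:2]))
for z,vv in((48,211),):print(ray("top",357,vv,z)[0])
E
```

```text
0.7200815677642822 0.0 -17.833333333333343
36 [53.88503806 -0.40895151] 53.8865898712104
60 [52.72216825 -0.40012611] 52.72368656990903
522.6399184431618
```

```bash
python3 -c "
from bench import job_done
print(job_done())"
```

```text
the job is handed in; nothing more can be done
None
```

I handed the job in at about 30 s: both rails sit firm on their fences with the mitre closed, and the clamp jaw hit a hard stop in the inside corner and was released. I put the jaw travel at 58–62 mm from images and arm position, and no verdict came back.

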